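# Third hand on the clay pail lid

### The arm

A 6-joint arm with a two-finger parallel gripper is mounted at the origin on the work surface. World frame = base frame: x ahead of the robot, y to its left, z up, the work surface at z = 0. Lengths are in m, angles in rad, forces in N, time in s.
With the tool pointing down it reaches from about 0.35 to 0.775 m from the base axis. Payload 5.5 kg.
Tool frame: the origin (TCP) lies midway between the tips of the shut fingers; the grasp point (between the pads) lies 19 mm behind it; z points along the fingers, y is the line along which they close (so a half turn about z gives the same grasp; the last joint's range is limited). The gripper opens to 85 mm and grips with 20 to 120 N. Pads are 22 mm wide; open, the fingers measure 114 mm over their backs; the gripper's body (76 mm by 85 mm) begins 54 mm behind the grasp point. The pads swing forward as they close: fully open they stand 13 mm farther back than shut.
Start: joints at [-0.14, 0.313, 0.046, 1.304, 0, 1.431], TCP at [0.575, -0, 0.231] pointing down, gripper open.
Joint ranges: [-2.76, 2.76], [-0.86, 1.69], [-1.03, 1.26], [-2.2, 2.34], [-1.47, 1.5], [-3.14, 3.14]. Speed limits (rad/s): [2.57, 2.57, 3.14, 3.14, 3.14, 3.14].

### API

Orientations are given as a unit quaternion [w, x, y, z].
In Python, from workcell import env gives the robot as it stands.
- The arm moves only by the tool move_arm, never from a script. Its argument "targets" is a list of rows, each a list of 3 entries, a list of its own where there are three numbers: the shift along the tool's x, y, z in mm, then the turn, a rotation vector about the tool's x, y, z in units of 10 degrees (1.0 is 10 degrees), then the closure, from -1 (fully open) to 1 (shut). In form: [[[dx, dy, dz], [ax, ay, az], gripper], ...]. A call has 1 to 5 rows; each row is the pose to reach, as a shift and turn from the pose commanded when the call began, along the tool's axes at that moment; what a row does not reach only later rows make up. A row lasts 1/8 s, in which the tool goes at most 62.5 mm and 10.7 degrees, less where a joint would pass 70% of its speed; a pose out of reach is approached as far as the arm can. A call with a gripper value outside its range is refused whole. The fingers move at their own pace and stop on an object; "squeeze" is the grip in N (left out, the last holds). Time passes only in rows, so rows that repeat a pose let the fingers close. It gives the time, the measured TCP pose, the force, the opening and the grip force at its end, in the units of the state.
- env.get_state(): the state, without advancing time (a new reading comes with each control period).
- env.read_camera(name): name is "scene" or "side" or "wrist"; returns a dict with "pixels" (480x640x3 uint8, red, green, blue), "fovy" (degrees; the focal length in pixels is half the picture's height over the tangent of half this angle, whatever the lens; pixels are square), "cx", "cy" (the principal point, pixels), "dist_coeffs" ([k1, k2, p1, p2, k3] as OpenCV has them; the pictures are not rectified), "extrinsics" (4x4, takes a point from world to camera coordinates); the wrist camera has in their place "mount" (4x4, takes a point from camera to tool coordinates, whose origin is the TCP and whose axes are the flange's). Camera axes: x right, y up, looking along -z (the intrinsics and any distortion apply to the point x, -y, -z); pixel columns grow to the right and rows downward; lengths in m; the calibration is good to about 2 mm. A picture is of the moment at which its call begins: read the wrist's pose just before it. There is no depth.
- env.hand_in(): hands the job in; it is judged then, once.
Trained networks look in a picture, given as the dict that the camera call returned (one of the last four; its "shot" number tells which), for a name from the list of things; names that differ only in an ending like _2 or _b are one class to them, and where a whole thing is asked for, a point or a joint stands for the part that bears it (a point fixed in the world has none). Each returns a list of dicts, best first, with "confidence" (0 to 1); they miss things now and then, are a little off and sometimes report something else, mostly with a low value. They report only what shows in the picture. A call takes as long as a camera call.
- env.spot_in(thing, picture): "centre" ([x, y, z] in m, in world coordinates, good to about 4 mm: the middle of the surface that is visible of it).
- env.regions_of(thing, picture): "mask" (480x640 bool, what is visible of it).
- env.landmark_of(thing, picture): "centre" ([x, y, z] in m, in world coordinates, good to about 4 mm: a listed point, or the origin of a listed thing).
The state is a dict: "clock": time; "joint_pos": joint angles; "qvel": joint speeds; "tau": joint torques, N m; "tcp_pos": TCP position; "orientation": TCP orientation; "wrist_force": force on the tool from outside, world axes, zero at the start; "ft_torque": the same for the moment, N m; "finger_gap": finger opening in m; "grip_force": force on a finger pad.
Only numpy, scipy, OpenCV 4.12 (cv2) and the standard library are available. Lean on these libraries where they do the work, as an engineer would, in place of code of your own. Each camera call takes 0.05 s, during which the arm holds its last target. There are 200 camera calls.

### The job

Put the larger of the two lids on the clay pail so that it sits level in the pail's sprung sealing ring, then press it straight down with a steady push of about 12 N, so the ring is squeezed about halfway down, never to its stop. Finish while still holding it pressed like that, because a colleague will close the clips; leave the small lid, mug, jar and tool where they are.

Things in the scene. Friction and masses are not known exactly. Their poses are not given: they have to be found in the camera images.
- lid: Larger lid, cream plastic, 0.18 to 0.33 kg, loose, upright on the bench at first. Origin: centre of its underside, z up. Round plug 120 mm wide, 0 to 14 mm high (lower edge chamfered 4 mm); round flange 172 mm wide, 14 to 22 mm high; solid upright grip bar across the middle, 90 mm long along the lid's x, 18 mm thick along its y, 22 to 60 mm high. Any yaw is right on the pail.
- small_lid: The smaller lid for another pail, same shape and material: plug 80 mm, flange 110 mm in diameter, grip bar 60 x 18 mm, same heights. It must be left alone. It and the larger lid lie on opposite sides of the pail, either way round.
- pail: Cream plastic pail of clay, fixed on the bench. Origin: centre of its underside. Rim 130 mm above the bench, 172 mm in outer diameter; three small open steel clips on the outer wall, below the rim, reach 98 mm from the axis. In its mouth is a black rubber-faced sprung sealing ring that stands 24 mm above the rim when free.
- seal_top (a point): Centre of the top face of the sealing ring, z up; 154 mm above the bench when the ring is free, sinking with it. Ring bore 132 mm, outer diameter 156 mm. The lid is seated when its plug is in the bore and its flange lies on the ring (lid origin 14 mm below this point).
- seal (a joint): How far the sealing ring is pushed straight down, in m: 0 when free, 0.020 at its stop. Preloaded spring: starts to sink at about 4.4 N on its top, then 0.7 N per mm: 4 mm down is 7.2 N, 11 mm is 12.1 N, 18 mm is 17 N. The lid's own weight (1.8 to 3.3 N) counts in this, and alone does not sink the ring.
- mug: White ceramic mug, 76 mm in diameter, 85 mm high, standing beyond the pail; bystander. Origin: centre of its underside.
- jar: Glass jar with a cap, 66 mm in diameter, 90 mm high, standing beyond the pail; bystander. Origin: centre of its underside.
- turning_tool: Spatula-shaped hand tool, 190 mm long, lying beyond the pail; bystander.

How it is judged:
At the end, for the whole second after the job is handed in: For the last second the larger lid lies on the sealing ring (plug in the bore, within 9 mm of its centre, flange on the ring within 2.5 mm, tilt under 0.05 rad), still (under 10 mm/s), pressed by the gripper's fingers with a force between lid and pail of 7 to 17 N and the ring sunk 3.5 to 18.5 mm (contact force between lid and pail between 7 and 17 N and value of joint seal between 0.0035 and 0.0185 m and z of lid in the frame of seal_top between -0.0165 and -0.0115 m and horizontal distance between lid and seal_top below 0.009 m and angle between lid's own z axis and vertical below 0.05 rad and linear speed of lid below 0.01 m/s and contact force between the fingers and lid above 2 N); the arm keeps its last pose, push and grip.
It fails at once if the sealing ring is driven to its stop (over 19.7 mm) (value of joint seal above 0.0197 m).
It fails at once if the small lid is moved (over 30 mm) (distance of small_lid from where it was at the start of the episode above 0.03 m).
It fails at once if the mug, jar or tool is moved (over 30 mm) (distance of any of mug, jar, turning_tool from where it was at the start of the episode above 0.03 m).
It also fails if it takes over 48 s, if anything falls off the work surface, if the arm or the gripper's body presses on something with over 40 N, if the wrist force passes 120 N, or if a joint passes its speed limit or range.

## Working session

There is one attempt and no reset: what is moved stays moved. The work goes in short steps, Python scripts to look and compute and a tool call to move; the robot and the scene stay as the last step left them, time stands still between calls to the robot, and variables do not carry over. Pictures are saved under pics/ and viewed, at most 10 in all, crops included, and the job is handed in when it is done.

Besides the shell and the picture viewer there is one more tool, called after "Call:" by a JSON object that holds its "op" and its "data", one argument or row to a line. move_arm: Moves the arm, as the interface text tells. Its arguments: {"type":"object","properties":{"targets":{"type":"array","items":{"type":"array"}},"squeeze":{"type":"number"}},"required":["targets"]}

```bash
mkdir -p pics; ls
cat > h.py <<'E'
import numpy as np, cv2
from scipy.spatial.transform import Rotation as R
from workcell import env
def K(p):
    f=p["pixels"].shape[0]/2/np.tan(np.radians(p["fovy"])/2)
    return np.array([[f,0,p["cx"]],[0,f,p["cy"]],[0,0,1.]]),np.array(p["dist_coeffs"],float)
def w2c(p,s=None):
    if "extrinsics" in p: return np.array(p["extrinsics"])
    q=s["orientation"]; T=np.eye(4); T[:3,:3]=R.from_quat([q[1],q[2],q[3],q[0]]).as_matrix(); T[:3,3]=s["tcp_pos"]
    return np.linalg.inv(T@np.array(p["mount"]))
def ray(p,uv,s=None):
    k,d=K(p); n=cv2.undistortPoints(np.array([[uv]],float),k,d)[0,0]
    E=np.linalg.inv(w2c(p,s)); v=E[:3,:3]@np.array([n[0],-n[1],-1]); return E[:3,3],v/np.linalg.norm(v)
def onz(p,uv,z,s=None):
    o,v=ray(p,uv,s); return o+v*(z-o[2])/v[2]
def tri(rays):
    A=sum(np.eye(3)-np.outer(v,v) for o,v in rays); b=sum((np.eye(3)-np.outer(v,v))@o for o,v in rays); return np.linalg.solve(A,b)
def proj(p,X,s=None):
    k,d=K(p); c=w2c(p,s)@np.r_[X,1]; return cv2.projectPoints(np.array([[c[0],-c[1],-c[2]]]),np.zeros(3),np.zeros(3),k,d)[0][0,0]
def save(p,n): cv2.imwrite("pics/"+n,p["pixels"][:,:,::-1])
E
cat > a.py <<'E'
from h import *
np.set_printoptions(precision=4,suppress=True)
s=env.get_state(); print(s)
ims=[]
for c in ["scene","side"]:
    p=env.read_camera(c); ims.append(p["pixels"])
    for t in ["lid","small_lid","pail","seal_top","mug","jar","turning_tool"]:
        print(c,t,[(np.array(r["centre"]),round(r["confidence"],2)) for r in env.landmark_of(t,p)[:3]])
    for t in ["lid","small_lid"]:
        for r in env.regions_of(t,p)[:2]:
            y,x=np.nonzero(r["mask"]); print(" mask",t,r["confidence"],x.min(),x.max(),y.min(),y.max())
    save(p,c+"0.png")
E
python3 a.py
```

```text
pics
{'clock': 0.0, 'joint_pos': array([-0.1396,  0.314 ,  0.045 ,  1.3036, -0.    ,  1.4312]), 'qvel': array([ 0.0015,  0.0004, -0.0001, -0.0004,  0.0002,  0.0003]), 'tau': array([ -0.0029, -48.0629,  29.8531,   0.0195,  -0.0004,  -0.    ]), 'tcp_pos': array([0.5745, 0.0001, 0.2304]), 'orientation': array([-0.0007,  0.7071,  0.7071, -0.0005]), 'wrist_force': array([-1.2533,  0.8402, -0.1617]), 'ft_torque': array([-0.0127, -0.0105,  0.0321]), 'grip_force': 0.0, 'finger_gap': 0.0854489399188128}
scene lid [(array([ 0.4996, -0.3456,  0.0027]), 0.85)]
scene small_lid [(array([0.4838, 0.3355, 0.0049]), 0.62), (array([0.7174, 0.2142, 0.0019]), 0.59), (array([ 0.7394, -0.2298, -0.0009]), 0.16)]
scene pail [(array([0.463 , 0.05  , 0.0028]), 0.7), (array([0.4847, 0.336 , 0.0039]), 0.54)]
scene seal_top [(array([0.4602, 0.0469, 0.1508]), 0.63)]
scene mug [(array([ 0.7223,  0.2147, -0.0003]), 0.8)]
scene jar [(array([ 0.7408, -0.2282,  0.0018]), 0.6), (array([ 0.462 ,  0.0509, -0.0023]), 0.32)]
scene turning_tool [(array([0.7664, 0.0038, 0.0009]), 0.64)]
 mask lid 0.68 157 230 201 242
 mask small_lid 0.64 470 523 245 283
side lid [(array([ 0.4987, -0.3519, -0.0051]), 0.64)]
side small_lid [(array([ 0.483 ,  0.3329, -0.001 ]), 0.6)]
side pail [(array([ 0.4615,  0.0529, -0.0018]), 0.75)]
side seal_top [(array([0.463 , 0.0474, 0.151 ]), 0.64)]
side mug [(array([ 0.7239,  0.2171, -0.0013]), 0.6)]
side jar [(array([ 0.7454, -0.2255, -0.    ]), 0.58)]
side turning_tool [(array([0.767 , 0.0065, 0.0056]), 0.96)]
 mask lid 0.81 238 321 372 450
 mask small_lid 0.65 249 282 175 202
```

View pics/scene0.png

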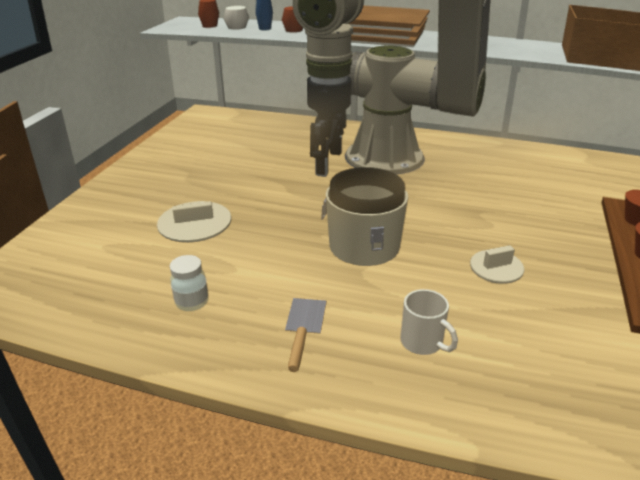

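View pics/side0.png

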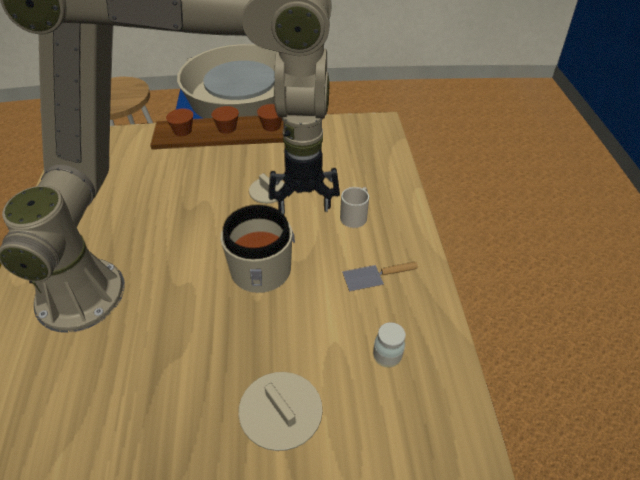

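The scene view shows the larger lid at (194,220), with bar-top ends near (174,208) and (212,205). The side view shows it at (280,410), with bar-top ends near (268,386) and (291,419). The pail is between the two lids, with its black ring at (258,230) in the side view.

```bash
cat > b.py <<'E'
from h import *
np.set_printoptions(precision=4,suppress=True)
A=env.read_camera("scene");B=env.read_camera("side")
for a,b in [((174,208),(269,386)),((212,205),(291,418))]:
    for bb in (b,):
        print("tri",tri([ray(A,a),ray(B,bb)]),"side z.06",onz(B,bb,.06),"scene",onz(A,a,.06))
a,b=onz(B,(269,386),.06),onz(B,(291,418),.06); d=b-a; print("len",np.linalg.norm(d),"yaw",np.degrees(np.arctan2(d[1],d[0])))
a,b=onz(A,(174,208),.06),onz(A,(212,205),.06); d=b-a; print("len",np.linalg.norm(d),"yaw",np.degrees(np.arctan2(d[1],d[0])))
m=env.regions_of("lid",B)[0]["mask"]
cs,_=cv2.findContours(m.astype(np.uint8),0,1); c=max(cs,key=cv2.contourArea)[:,0]
P=np.array([onz(B,u,.022)[:2] for u in c.astype(float)]); (cc,r)=cv2.minEnclosingCircle(P.astype(np.float32)); print("flange",cc,r)
s=env.get_state(); q=s["orientation"];print(R.from_quat([q[1],q[2],q[3],q[0]]).as_matrix())
E
python3 b.py
```

```text
tri [ 0.5064 -0.3519  0.0755] side z.06 [ 0.4807 -0.3149  0.06  ] scene [ 0.5267 -0.3766  0.06  ]
tri [ 0.4957 -0.3397  0.0333] side z.06 [ 0.522  -0.3867  0.06  ] scene [ 0.4903 -0.2989  0.06  ]
len 0.08285930165513958 yaw -60.120601014193745
len 0.085826609538363 yaw 115.07446856375937
flange (0.49917495250701904, -0.34810733795166016) 0.08894441276788712
[[ 0.      1.      0.0001]
 [ 1.     -0.      0.    ]
 [ 0.      0.0001 -1.    ]]
```

Call:
{"op": "move_arm", "data": {
  "targets": [
    [[-60, -12, 0], [0, 0, -0.6], -1],
    [[-120, -25, 0], [0, 0, -1.2], -1],
    [[-180, -38, 0], [0, 0, -1.8], -1],
    [[-240, -50, 0], [0, 0, -2.4], -1],
    [[-300, -62, 0], [0, 0, -2.8], -1]
  ]
}}

```text
clock: 1.78
tcp_pos: [0.5125, -0.3019, 0.2315]
orientation: [0.0, 0.514, 0.858, 0.0]
wrist_force: [0.7, 0.0, -0.0]
finger_gap: 0.0854
grip_force: 0.0
```

```bash
cat > c.py <<'E'
from h import *
import sys
np.set_printoptions(precision=4,suppress=True)
s=env.get_state(); p=env.read_camera("wrist"); save(p,sys.argv[1])
print(s["clock"],s["tcp_pos"],s["joint_pos"]); q=s["orientation"];print(R.from_quat([q[1],q[2],q[3],q[0]]).as_matrix()); print(np.array(p["mount"]),p["fovy"])
for t in ["lid","seal_top"]:
    print(t,[(np.array(r["centre"]),round(r["confidence"],2)) for r in env.landmark_of(t,p)[:3]])
E
python3 c.py w1.png
```

```text
1.775 [ 0.5125 -0.3019  0.2315] [-0.6673  0.3517  0.1009  1.3194  0.0002  0.4121]
[[-0.4718  0.8817  0.0006]
 [ 0.8817  0.4718 -0.0003]
 [-0.0005  0.0004 -1.    ]]
[[ 0.0008  0.9566  0.2913  0.0749]
 [ 1.     -0.0012  0.0012  0.0003]
 [ 0.0015  0.2913 -0.9566 -0.1429]
 [ 0.      0.      0.      1.    ]] 60.23097951351944
lid [(array([ 0.4997, -0.344 , -0.0015]), 0.76)]
seal_top []
```

View pics/w1.png

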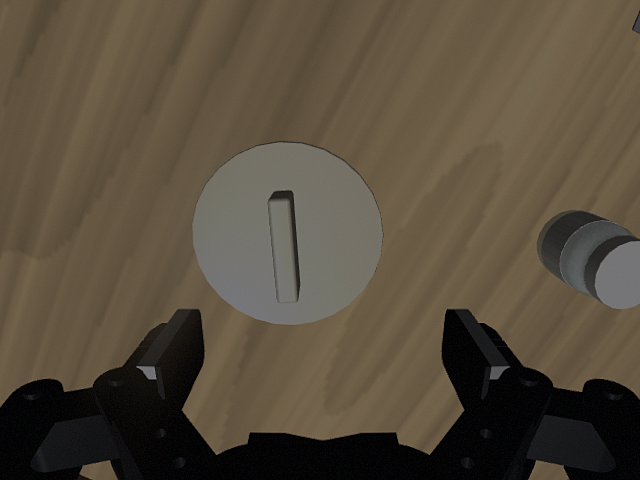

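The wrist view shows the lid's flange centred near (288,232). The bar top runs from about (278,203) to (287,302), and the jar is far to the right.

```bash
cat > d.py <<'E'
from h import *
np.set_printoptions(precision=4,suppress=True)
s=env.get_state(); p=env.read_camera("wrist"); B=env.read_camera("side"); S=env.read_camera("scene")
a,b=onz(p,(278,203),.06,s),onz(p,(287,302),.06,s); d=b-a
print(a,b,(a+b)/2,"len",np.linalg.norm(d),"yaw",np.degrees(np.arctan2(d[1],d[0])))
print("tri",tri([ray(p,(278,203),s),ray(B,(269,386))]),tri([ray(p,(287,302),s),ray(B,(291,418))]))
g=cv2.cvtColor(p["pixels"],cv2.COLOR_RGB2GRAY)
m=env.regions_of("lid",p)[0]["mask"]; cs,_=cv2.findContours(m.astype(np.uint8),0,1); c=max(cs,key=cv2.contourArea)[:,0]
P=np.array([onz(p,u,.022,s)[:2] for u in c.astype(float)]); print("flange",cv2.minEnclosingCircle(P.astype(np.float32)))
q=s["orientation"];M=R.from_quat([q[1],q[2],q[3],q[0]]).as_matrix()
print("shift mm",M.T@((a+b)/2-s["tcp_pos"])*1000, "bar dir in tool",M.T@d/np.linalg.norm(d))
# ring: centre from masks/landmarks
for n,im in (("side",B),("scene",S)):
    print(n,[(np.array(r["centre"]),r["confidence"]) for r in env.landmark_of("seal_top",im)])
E
python3 d.py
```

```text
[ 0.4779 -0.3126  0.06  ] [ 0.5213 -0.3848  0.06  ] [ 0.4996 -0.3487  0.06  ] len 0.08426388274289354 yaw -58.97919916456966
tri [ 0.4792 -0.3133  0.0567] [ 0.5218 -0.3858  0.0578]
flange ((0.5001779794692993, -0.34659507870674133), 0.0862426608800888)
shift mm [-34.5754 -32.2014 170.8177] bar dir in tool [-0.9983  0.058  -0.0001]
side []
scene [(array([0.4594, 0.0493, 0.1548]), 0.62)]
```

Call:
{"op": "move_arm", "data": {
  "targets": [
    [[-35, -33, 20], [0, 0, -0.3], -1],
    [[-35, -33, 70], [0, 0, -0.3], -1],
    [[-35, -33, 120], [0, 0, -0.3], -1],
    [[-35, -33, 160], [0, 0, -0.3], -1],
    [[-35, -33, 185], [0, 0, -0.3], -1]
  ]
}}

```text
clock: 2.85
tcp_pos: [0.4999, -0.3442, 0.0441]
orientation: [-0.001, 0.492, 0.871, 0.0]
wrist_force: [1.0, -0.2, 0.2]
finger_gap: 0.085
grip_force: 0.0
```

Call:
{"op": "move_arm", "data": {
  "targets": [
    [[0, 0, 8], [0, 0, 0], -1],
    [[0, 0, 16], [0, 0, 0], -1],
    [[0, 0, 16], [0, 0, 0], 0],
    [[0, 0, 16], [0, 0, 0], 1],
    [[0, 0, 16], [0, 0, 0], 1]
  ],
  "squeeze": 70
}}

```text
clock: 3.48
tcp_pos: [0.5008, -0.3469, 0.0312]
orientation: [0.001, 0.492, 0.87, -0.0]
wrist_force: [0.5, 0.4, -0.2]
finger_gap: 0.032
grip_force: 0.0
```

Call:
{"op": "move_arm", "data": {
  "targets": [
    [[0, 0, 0], [0, 0, 0], 1],
    [[0, 0, 0], [0, 0, 0], 1],
    [[0, 0, 0], [0, 0, 0], 1],
    [[0, 0, 0], [0, 0, 0], 1]
  ]
}}

```text
clock: 3.98
tcp_pos: [0.5008, -0.347, 0.0311]
orientation: [0.001, 0.492, 0.87, -0.0]
wrist_force: [-1.1, -0.3, 6.0]
finger_gap: 0.0172
grip_force: 69.3
```

Call:
{"op": "move_arm", "data": {
  "targets": [
    [[0, 0, -20], [0, 0, 0], 1],
    [[0, 0, -60], [0, 0, 0], 1],
    [[0, 0, -110], [0, 0, 0], 1],
    [[0, 0, -160], [0, 0, 0], 1],
    [[0, 0, -210], [0, 0, 0], 1]
  ]
}}

```text
clock: 4.6
tcp_pos: [0.4999, -0.3459, 0.241]
orientation: [-0.001, 0.492, 0.87, 0.0]
wrist_force: [1.2, -0.0, -2.0]
finger_gap: 0.0169
grip_force: 68.5
```

Call:
{"op": "move_arm", "data": {
  "targets": [
    [[0, 0, -10], [0, 0, 0], 1],
    [[0, 0, -10], [0, 0, 0], 1],
    [[0, 0, -10], [0, 0, 0], 1]
  ]
}}

```text
clock: 4.97
tcp_pos: [0.4995, -0.3456, 0.2476]
orientation: [-0.002, 0.492, 0.87, 0.001]
wrist_force: [-0.5, 0.4, -2.4]
finger_gap: 0.017
grip_force: 68.6
```

```bash
cat > e.py <<'E'
from h import *
np.set_printoptions(precision=4,suppress=True)
s=env.get_state(); B=env.read_camera("side"); S=env.read_camera("scene"); p=env.read_camera("wrist")
save(B,"side1.png"); save(p,"w2.png")
q=s["orientation"];M=R.from_quat([q[1],q[2],q[3],q[0]]).as_matrix()
print(s["clock"],s["tcp_pos"],s["wrist_force"],s["ft_torque"],s["joint_pos"]);print(M)
for n,im in (("side",B),("scene",S),("w",p)):
  for t in ("seal_top","pail","lid"):
    print(n,t,[(np.array(r["centre"]),r["confidence"]) for r in env.landmark_of(t,im)[:2]])
# ring outer edge: dark pixels within pail region in side view
g=B["pixels"].max(2); c=proj(B,[.461,.049,.154]); yy,xx=np.mgrid[:480,:640]
m=((g<60)&(np.hypot(xx-c[0],yy-c[1])<48)).astype(np.uint8)
n,l,st,_=cv2.connectedComponentsWithStats(m); k=1+st[1:,4].argmax()
cs,_=cv2.findContours((l==k).astype(np.uint8),0,1); c=max(cs,key=cv2.contourArea)[:,0]
for z in (.154,.130):
  P=np.array([onz(B,u,z)[:2] for u in cv2.convexHull(c)[:,0].astype(float)]); print("ring",z,cv2.fitEllipse(P.astype(np.float32)),st[k])
E
python3 e.py
```

```text
4.975 [ 0.4995 -0.3456  0.2476] [-0.5308  0.4217 -2.3999] [ 0.038  -0.0082  0.0031] [-0.7375  0.3785  0.179   1.3756  0.0001  0.2923]
[[-0.515   0.8572 -0.0031]
 [ 0.8572  0.515   0.003 ]
 [ 0.0042 -0.0011 -1.    ]]
side seal_top []
side pail []
side lid [(array([ 0.4988, -0.3462,  0.2124]), 0.66)]
scene seal_top [(array([0.4583, 0.0483, 0.1524]), 0.66)]
scene pail [(array([ 0.4967, -0.3467,  0.2193]), 0.26)]
scene lid [(array([ 0.5013, -0.3448,  0.2207]), 0.63)]
w seal_top []
w pail []
w lid [(array([ 0.5017, -0.3449,  0.2168]), 0.83)]
ring 0.154 ((0.5296427607536316, -0.006266961805522442), (0.057271480560302734, 0.14973752200603485), 156.5271759033203) [268 220  34  46 938]
ring 0.13 ((0.5294044613838196, 0.01623709313571453), (0.05887722596526146, 0.1539357751607895), 156.5271759033203) [268 220  34  46 938]
```

View pics/side1.png

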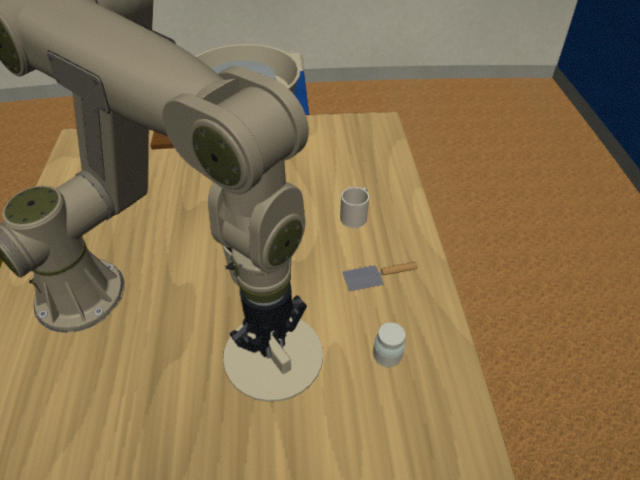

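The side view shows the lid held level at (272,355), and the arm now hides the pail. I'll fit the ring in the first side and scene pictures.

```bash
cat > f.py <<'E'
from h import *
from scipy.optimize import least_squares
np.set_printoptions(precision=4,suppress=True)
B=env.read_camera("side"); I=cv2.imread("pics/side0.png")
c=proj(B,[.461,.049,.154]); yy,xx=np.mgrid[:480,:640]
m=((I.max(2)<50)&(np.hypot(xx-c[0],yy-c[1])<45)).astype(np.uint8)
n,l,st,_=cv2.connectedComponentsWithStats(m); k=1+st[1:,4].argmax(); m=(l==k).astype(np.uint8); print(c,st[k])
cs,h=cv2.findContours(m,cv2.RETR_CCOMP,1); h=h[0]
out=max((q for q,g in zip(cs,h) if g[3]<0),key=len)[:,0]; inn=max((q for q,g in zip(cs,h) if g[3]>=0),key=len,default=None)
for nm,q in (("outer",cv2.convexHull(out)[:,0]),("inner",inn[:,0] if inn is not None else None)):
    if q is None: continue
    P=np.array([onz(B,u,.154)[:2] for u in q.astype(float)])
    r=least_squares(lambda v:np.hypot(*(P-v[:2]).T)-v[2],[.46,.05,.07],loss="soft_l1",f_scale=.002); print(nm,r.x,np.sqrt(np.mean(r.fun**2)))
v=I.copy()
t=np.linspace(0,6.28,80)
for rr in (.066,.078):
  for a in t:
    u=proj(B,[.461+rr*np.cos(a),.049+rr*np.sin(a),.154]); cv2.circle(v,tuple(int(x) for x in u),0,(0,255,0),-1)
S=env.read_camera("scene"); w=cv2.imread("pics/scene0.png")
for rr in (.066,.078):
  for a in t:
    u=proj(S,[.461+rr*np.cos(a),.049+rr*np.sin(a),.154]); cv2.circle(w,tuple(int(x) for x in u),0,(0,255,0),-1)
cv2.imwrite("pics/ov.png",np.hstack([cv2.resize(v[190:310,200:320],(400,400)),cv2.resize(w[150:270,305:425],(400,400))]))
E
python3 f.py
```

```text
[255.4678 226.3564] [ 223  184   66   75 1829]
outer [0.4673 0.0393 0.0869] 0.02488863252807682
inner [0.462  0.0288 0.0532] 0.0044092182920992965
```

View pics/ov.png

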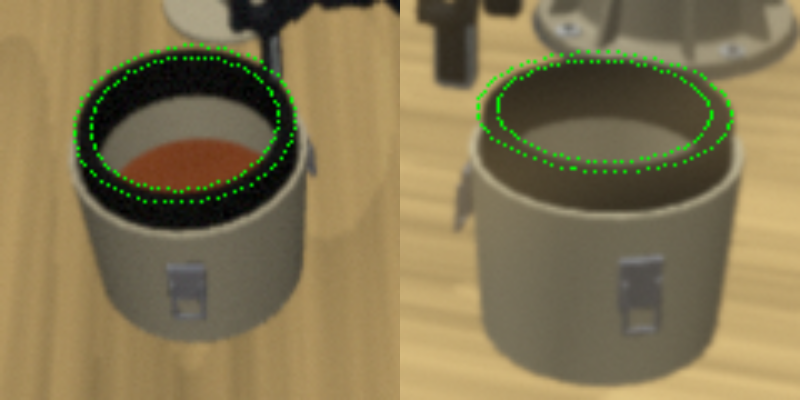

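The overlay (projected ring at (0.461, 0.049, 0.154)) matches the ring's edges in both views to about 2 mm. I'll carry the lid over the pail.

Call:
{"op": "move_arm", "data": {
  "targets": [
    [[25, 12, 0], [0, 0, 0], 1],
    [[70, 33, 0], [0, 0, 0], 1],
    [[120, 57, 0], [0, 0, 0], 1],
    [[170, 80, 0], [0, 0, 0], 1],
    [[225, 106, 0], [0, 0, 0], 1]
  ]
}}

```text
clock: 6.3
tcp_pos: [0.4751, -0.0976, 0.2505]
orientation: [0.001, 0.493, 0.87, 0.0]
wrist_force: [1.3, 1.0, -1.5]
finger_gap: 0.0168
grip_force: 68.6
```

Call:
{"op": "move_arm", "data": {
  "targets": [
    [[50, 23, 0], [0, 0, 0], 1],
    [[95, 45, 0], [0, 0, 0], 1],
    [[134, 63, 0], [0, 0, 0], 1],
    [[134, 63, 0], [0, 0, 0], 1],
    [[134, 63, 0], [0, 0, 0], 1]
  ]
}}

```text
clock: 6.92
tcp_pos: [0.4605, 0.0482, 0.2505]
orientation: [0.0, 0.492, 0.871, -0.0]
wrist_force: [0.2, -0.4, -2.1]
finger_gap: 0.0166
grip_force: 68.7
```

```bash
cat > g.py <<'E'
from h import *
np.set_printoptions(precision=4,suppress=True)
s=env.get_state(); B=env.read_camera("side"); S=env.read_camera("scene"); p=env.read_camera("wrist")
q=s["orientation"];M=R.from_quat([q[1],q[2],q[3],q[0]]).as_matrix()
print(s["clock"],s["tcp_pos"],s["wrist_force"],s["ft_torque"],s["joint_pos"]);print(M)
for n,im in (("side",B),("scene",S),("w",p)):
  for t in ("seal_top","lid"):
    print(n,t,[(np.array(r["centre"]),r["confidence"]) for r in env.landmark_of(t,im)[:2]])
print("to centre mm",M.T@(np.array([.460,.049,.175])-s["tcp_pos"])*1000)
import time
cv2.imwrite("pics/pair%d.png"%int(s["clock"]*100),np.hstack([cv2.resize(B["pixels"][130:330,160:360],(400,400)),cv2.resize(S["pixels"][90:290,260:460],(400,400))])[:,:,::-1])
E
python3 g.py; ls pics
```

```text
6.925 [0.4605 0.0482 0.2505] [ 0.2211 -0.3548 -2.0509] [-0.0085  0.0079  0.033 ] [-0.0691  0.09   -0.1867  1.2933 -0.0005  0.9601]
[[-0.5155  0.8569  0.0007]
 [ 0.8569  0.5155 -0.0005]
 [-0.0008  0.0003 -1.    ]]
side seal_top []
side lid [(array([0.4597, 0.0451, 0.2188]), 0.56)]
scene seal_top [(array([0.4571, 0.0456, 0.1542]), 0.61)]
scene lid [(array([0.4598, 0.0463, 0.2231]), 0.67)]
w seal_top []
w lid [(array([0.4617, 0.0488, 0.219 ]), 0.76)]
to centre mm [ 0.9912 -0.0011 75.5148]
ov.png
pair692.png
scene0.png
side0.png
side1.png
w1.png
w2.png
```

Call:
{"op": "move_arm", "data": {
  "targets": [
    [[1, 0, 20], [0, 0, 0], 1],
    [[1, 0, 40], [0, 0, 0], 1],
    [[1, 0, 55], [0, 0, 0], 1],
    [[1, 0, 60], [0, 0, 0], 1],
    [[1, 0, 60], [0, 0, 0], 1]
  ]
}}

```text
clock: 8.0
tcp_pos: [0.4598, 0.0492, 0.1903]
orientation: [-0.0, 0.492, 0.87, -0.0]
wrist_force: [-0.6, 0.7, -1.6]
finger_gap: 0.017
grip_force: 68.7
```

```bash
python3 g.py
```

```text
8.0 [0.4598 0.0492 0.1903] [-0.6474  0.6599 -1.5856] [ 0.0264  0.0216 -0.0022] [-0.0673  0.1145 -0.3082  1.1482  0.      0.9625]
[[-0.515   0.8572 -0.0002]
 [ 0.8572  0.515   0.0001]
 [ 0.0001 -0.0001 -1.    ]]
side seal_top []
side lid [(array([0.4623, 0.0503, 0.1572]), 0.62)]
scene seal_top []
scene lid [(array([0.4606, 0.048 , 0.1636]), 0.67)]
w seal_top []
w lid [(array([0.461 , 0.049 , 0.1625]), 0.7)]
to centre mm [-0.275   0.092  15.3026]
```

```bash
ls -t pics | head -1
```

```text
pair800.png
```

Next I'll lower the plug into the bore, from lid z 0.159 to 0.145, just short of the flange touching.

Call:
{"op": "move_arm", "data": {
  "targets": [
    [[0, 0, 4], [0, 0, 0], 1],
    [[0, 0, 8], [0, 0, 0], 1],
    [[0, 0, 11], [0, 0, 0], 1],
    [[0, 0, 14], [0, 0, 0], 1],
    [[0, 0, 14], [0, 0, 0], 1]
  ]
}}

```text
clock: 9.07
tcp_pos: [0.4596, 0.0492, 0.176]
orientation: [-0.0, 0.492, 0.87, -0.0]
wrist_force: [0.2, -0.4, -2.1]
finger_gap: 0.0171
grip_force: 68.7
```

```bash
python3 g.py
```

```text
9.075 [0.4596 0.0492 0.176 ] [ 0.181  -0.385  -2.0682] [-0.0334  0.0039  0.011 ] [-0.0673  0.1229 -0.3349  1.1135 -0.      0.9625]
[[-0.515   0.8572 -0.0005]
 [ 0.8572  0.515   0.    ]
 [ 0.0003 -0.0005 -1.    ]]
side seal_top []
side lid [(array([0.4604, 0.0495, 0.1415]), 0.56)]
scene seal_top []
scene lid [(array([0.4616, 0.0508, 0.1494]), 0.93)]
w seal_top []
w lid [(array([0.4614, 0.0506, 0.1425]), 0.85)]
to centre mm [-0.399   0.265   0.9751]
```

View pics/pair800.png

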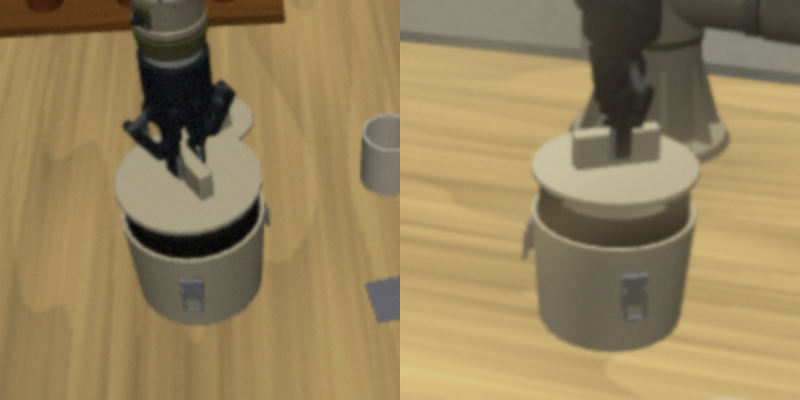

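The picture shows the lid above the ring, level and concentric. At 0.176 there is still no contact force, so the plug is going in freely. Now I'll press in small steps.

Call:
{"op": "move_arm", "data": {
  "targets": [
    [[0, 0, 2], [0, 0, 0], 1],
    [[0, 0, 4], [0, 0, 0], 1],
    [[0, 0, 6], [0, 0, 0], 1],
    [[0, 0, 8], [0, 0, 0], 1],
    [[0, 0, 8], [0, 0, 0], 1]
  ]
}}

```text
clock: 10.15
tcp_pos: [0.4598, 0.0492, 0.1686]
orientation: [0.0, 0.492, 0.87, 0.0]
wrist_force: [-0.9, 1.5, 4.2]
finger_gap: 0.0167
grip_force: 69.5
```

Call:
{"op": "move_arm", "data": {
  "targets": [
    [[0, 0, 1], [0, 0, 0], 1],
    [[0, 0, 2], [0, 0, 0], 1],
    [[0, 0, 3], [0, 0, 0], 1],
    [[0, 0, 3], [0, 0, 0], 1],
    [[0, 0, 3], [0, 0, 0], 1]
  ]
}}

```text
clock: 10.78
tcp_pos: [0.4598, 0.0492, 0.1656]
orientation: [0.0, 0.492, 0.87, 0.0]
wrist_force: [-3.6, -0.0, 6.9]
finger_gap: 0.0168
grip_force: 69.7
```

Call:
{"op": "move_arm", "data": {
  "targets": [
    [[0, 0, 1], [0, 0, 0], 1],
    [[0, 0, 2], [0, 0, 0], 1],
    [[0, 0, 3], [0, 0, 0], 1],
    [[0, 0, 4], [0, 0, 0], 1],
    [[0, 0, 5], [0, 0, 0], 1]
  ]
}}

```text
clock: 11.4
tcp_pos: [0.4598, 0.0492, 0.161]
orientation: [0.0, 0.492, 0.87, 0.0]
wrist_force: [-4.0, -0.5, 10.1]
finger_gap: 0.0172
grip_force: 70.3
```

Call:
{"op": "move_arm", "data": {
  "targets": [
    [[0, 0, 0], [0, 0, 0], 1],
    [[0, 0, 0], [0, 0, 0], 1],
    [[0, 0, 0], [0, 0, 0], 1],
    [[0, 0, 0], [0, 0, 0], 1]
  ]
}}

```text
clock: 11.9
tcp_pos: [0.4598, 0.0492, 0.1611]
orientation: [0.0, 0.492, 0.87, 0.0]
wrist_force: [-5.5, 1.0, 9.8]
finger_gap: 0.0174
grip_force: 70.3
```

```bash
python3 g.py; python3 -c "
from h import *
for i in range(8):
    print(env.get_state()['wrist_force'].round(2)); env.read_camera('side')"; mv pics/$(ls -t pics|head -1) pics/final.png
```

```text
11.9 [0.4598 0.0492 0.1611] [-5.46    0.9666  9.7849] [0.0256 0.8911 0.0755] [-0.0672  0.1321 -0.3624  1.0756 -0.0001  0.9625]
[[-0.5151  0.8571  0.0007]
 [ 0.8571  0.5151 -0.0001]
 [-0.0004  0.0006 -1.    ]]
side seal_top []
side lid [(array([0.4628, 0.0488, 0.1275]), 0.9)]
scene seal_top []
scene lid [(array([0.4591, 0.0463, 0.1306]), 0.87)]
w seal_top []
w lid [(array([0.4606, 0.0496, 0.1305]), 0.86)]
to centre mm [ -0.3058   0.0558 -13.9259]
[-3.66  1.12  9.  ]
[-3.9   0.55  9.6 ]
[-4.43  0.32 10.72]
[-4.24  1.1   9.19]
[-4.55  0.43  9.38]
[-4.2   0.9   9.38]
[-2.71  0.23  9.  ]
[-3.74  0.53  9.9 ]
```

View pics/final.png

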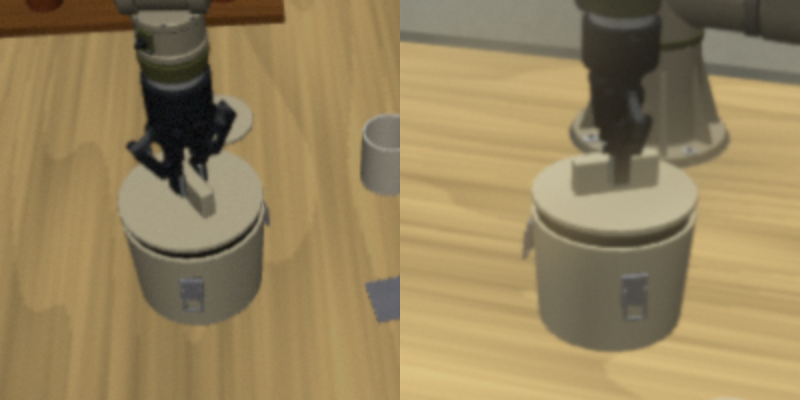

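The final view shows the flange level on the ring, with part of the ring still visible above the rim. The push is about 11.6 N including the lid's weight, but there is a sideways load of about 4 N. I'll relieve it by moving about 1.5 mm toward -x.

Call:
{"op": "move_arm", "data": {
  "targets": [
    [[0.4, -0.6, 0], [0, 0, 0], 1],
    [[0.8, -1.3, 0], [0, 0, 0], 1],
    [[0.8, -1.3, 0], [0, 0, 0], 1],
    [[0.8, -1.3, 0], [0, 0, 0], 1]
  ]
}}

```text
clock: 13.25
tcp_pos: [0.4598, 0.0492, 0.1616]
orientation: [0.002, 0.492, 0.87, 0.001]
wrist_force: [-0.7, 0.4, 9.1]
finger_gap: 0.0166
grip_force: 70.2
```

```bash
python3 -c "
from h import *
f=[]
for i in range(8):
    s=env.get_state(); f.append(s['wrist_force']); env.read_camera('side')
print(np.mean(f,0),s['tcp_pos'],s['ft_torque'])"
```

```text
[-0.53317774  0.80635882  9.00008494] [0.4597409  0.04923688 0.1615593 ] [ 0.06453379  0.48411179 -0.02810595]
```

```bash
python3 -c "
from h import *
print(env.hand_in())"
```

```text
the job is handed in; nothing more can be done
None
```

The larger lid sits level in the sealing ring, still held and pressed straight down at about 11 N with the ring sunk roughly 9 to 10 mm, and the job was handed in at about 14 s without touching the small lid, mug, jar or tool; no verdict came back.

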